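# Make up the two outing kits by the front door

## Task

Make up two kits for going out. Ward-office kit, in the bamboo tray: the steel seal case in the long narrow well and the red ink tin in the square well. Day-care kit, in the blue tray: the pill organiser in the long well and the pink hair clip in the short well; each thing must lie flat on the floor of its well, right way up, set down rather than dropped, and the black seal case, the yellow clip and the brass chime must be left where they are.

Things in the scene. Friction and masses are not known exactly. Their poses are not given: they have to be found in the camera images.
- steel_case: Personal-seal (hanko) case of bright stainless steel, shut; a rounded bar 84 long (own x) x 28 wide (own y) x 26 high (z up), brass hinge and catch on its long sides. Loose, about 60 g. Origin: centre of the underside. Sides are plain and upright.
- ink_tin: Round red seal-ink tin with a brass band and a small brass disc on its lid; diameter 54, height 28, z up. Loose, about 80 g. Origin: centre of the underside.
- pill_organiser: Translucent pale-blue weekly pill organiser with seven snap lids in a row, all shut; 126 long (own x) x 32 wide (own y) x 25 high (z up). Loose, about 50 g. Origin: centre of the underside. The lid tabs stick out 2 mm on its -y side and are only for show.
- pink_clip: Pink plastic claw hair clip standing on its teeth; 70 long (own x) x 34 wide (own y) x 35 high (z up); its two long sides are upright and rigid from 0 to 22 above its underside, above that it arches in. Loose, about 22 g. Origin: centre of the underside.
- bamboo_tray: Pale brown bamboo tray, fixed to the cabinet top; outside 152 (own x) x 122 (own y), z up, origin at the centre of its underside. Floor top at z = 4; the rim, the rib between the wells and a solid ledge are all 12 high (wells 8 deep), walls 4 thick. Two wells: the long narrow one is 56 (x) x 114 (y), centre at x = -44, y = 0; the square one is 84 x 84, centre at x = +30, y = -15. The ledge lies beside the square well, at +y. All in mm.
- blue_tray: Dark blue tray with lighter rims, fixed; 136 (own x) x 164 (own y), z up, origin at the centre of its underside. Floor top at z = 4; the rim, the rib between the wells and a solid ledge are all 12 high (wells 8 deep), walls 4 thick. Two wells: the long one is 60 (x) x 156 (y), centre at x = -34, y = 0; the short one is 64 (x) x 100 (y), centre at x = +32, y = -28. The ledge lies beside the short well, at +y. All in mm.
- black_case: Black seal case of the same shape and size as the steel one (84 x 28 x 26). Loose; not wanted, stays where it is. Origin: centre of the underside.
- yellow_clip: Yellow claw hair clip of the same shape and size as the pink one (70 x 34 x 35). Loose; not wanted, stays where it is. Origin: centre of the underside.
- chime: Small brass-toned doorbell chime, a dome of diameter 60 and height 45 with a steel knob, behind the other things. Loose; stays where it is. Origin: centre of the underside.
There are look-alikes about, which are no part of the job. Leave any white look-alike of the ink_tin alone.

How it is judged (in metres and radians):
At the end, for the whole second after the job is handed in: Each of the four things in its named well: origin within 18 mm of the well's centre along each tray axis and 4 mm of its floor, upright within 0.12 rad, at rest; black case, yellow clip and chime within 25 mm of where they began (x of steel_case in the frame of bamboo_tray between -0.062 and -0.026 m and y of steel_case in the frame of bamboo_tray between -0.018 and 0.018 m and z of steel_case in the frame of bamboo_tray between 0 and 0.008 m and angle between each of steel_case, ink_tin, pill_organiser, pink_clip's own z axis and vertical below 0.12 rad and linear speed of each of steel_case, ink_tin, pill_organiser, pink_clip below 0.02 m/s and angular speed of each of steel_case, ink_tin, pill_organiser, pink_clip below 0.2 rad/s and x of ink_tin in the frame of bamboo_tray between 0.012 and 0.048 m and y of ink_tin in the frame of bamboo_tray between -0.033 and 0.003 m and z of ink_tin in the frame of bamboo_tray between 0 and 0.008 m and x of pill_organiser in the frame of blue_tray between -0.052 and -0.016 m and y of pill_organiser in the frame of blue_tray between -0.018 and 0.018 m and z of pill_organiser in the frame of blue_tray between 0 and 0.008 m and x of pink_clip in the frame of blue_tray between 0.014 and 0.05 m and y of pink_clip in the frame of blue_tray between -0.046 and -0.01 m and z of pink_clip in the frame of blue_tray between 0 and 0.008 m and distance of each of black_case, yellow_clip, chime from where it was at the start of the episode below 0.025 m); the robot touches nothing.
It fails at once if one of the four kit things is dropped (falls free by some 4 cm or more) ((linear speed of steel_case above 0.9 m/s and contact force between steel_case and the fingers below 0.01 N) or (linear speed of ink_tin above 0.9 m/s and contact force between ink_tin and the fingers below 0.01 N) or (linear speed of pill_organiser above 0.9 m/s and contact force between pill_organiser and the fingers below 0.01 N) or (linear speed of pink_clip above 0.9 m/s and contact force between pink_clip and the fingers below 0.01 N)).
It fails at once if the black case, the yellow clip or the chime is moved by more than 25 mm (distance of any of black_case, yellow_clip, chime from where it was at the start of the episode above 0.025 m).
It also fails if it takes over 96 s, if anything falls off the work surface, if the arm or the gripper's body presses on something with over 40 N, if the wrist force passes 120 N, or if a joint passes its speed limit or range.

## Robot

A 6-joint arm with a two-finger parallel gripper is mounted at the origin on the work surface. World frame = base frame: x ahead of the robot, y to its left, z up, the work surface at z = 0. Lengths are in mm, angles in rad, forces in N, time in s.
With the tool pointing down it reaches from about 375 to 975 mm from the base axis. Payload 3.8 kg.
Tool frame: the origin (TCP) lies between the finger pads; the fingertips stand 22 mm ahead of it and the grasp point (between the pads) lies 3 mm ahead of it (arm.tip_extent is the distance from the TCP to the fingertips, in mm); z points along the fingers, y is the line along which they close (so a half turn about z gives the same grasp; the last joint's range is limited). The gripper opens to 88 mm and grips with 3 to 60 N. Pads are 18 mm wide; open, the fingers measure 123 mm over their backs; the gripper's body (75 mm by 187 mm) begins 45 mm behind the grasp point.
Start: joints at [1.286, 0.264, 1.604, -0, 1.274, -0.037], TCP at [165.556, 654.377, 231.506] pointing down, gripper open.
Joint ranges: [-2.63, 2.63], [-0.94, 2.18], [0.31, 2.57], [-1.31, 4.45], [0, 2.66], [-2.55, 2.55]. Speed limits (rad/s): [2.57, 2.57, 3.14, 3.14, 3.14, 3.14].

## Interface

Orientations are given as [roll, pitch, yaw] about the fixed x, y, z axes, in that order (R = Rz(yaw) Ry(pitch) Rx(roll)).
In Python, from bench import arm gives the robot as it stands.
- The arm moves only by the tool move_arm, never from a script. Its argument "motion" is a list of rows, each a list of 3 entries, a list of its own where there are three numbers: the closure, from 0 (fully open) to 1 (shut), then the shift along the world's x, y, z in cm, then the turn, a rotation vector about the world's x, y, z in degrees. A call has 1 to 12 rows; each row shifts and turns the commanded pose from where the row before left it; what a row does not reach is not made up. A row lasts 1/8 s, in which the tool goes at most 62.5 mm and 10.7 degrees, less where a joint would pass 70% of its speed; a pose out of reach is approached as far as the arm can. A call is refused whole if a number of a shift passes 6.25 or a number of a turn 10.7, either way. A call with a gripper value outside its range is refused whole. The fingers move at their own pace and stop on an object; "squeeze" is the grip in N (left out, the last holds). Time passes only in rows, so rows that do not move let the fingers close. It gives the time, the measured TCP pose, the force, the opening and the grip force at its end, in the units of the state.
- arm.observe(): the state, without advancing time (a new reading comes with each control period).
- arm.camera(name): name is "scene" or "side" or "wrist"; returns (picture, depth): 384x512x3 uint8, blue, green, red; 384x512 float32, mm along the optical axis (not along the pixel's ray), 0 where there is no reading.
- arm.calibration(name): a dict with "fx", "fy", "cx", "cy" (pixels), "rvec" (rotation vector, rad) and "tvec" (3), from world to camera coordinates, as OpenCV has them. Camera axes: x right, y down, z forward; pixel columns grow to the right and rows downward; lengths in mm; the calibration is good to about 2 mm. A picture is of the moment at which its call begins: read the wrist's pose just before it. calibration takes no time and is no camera call; for the wrist camera it gives the pose at the moment of the call.
- arm.job_done(): hands the job in; it is judged then, once.
The state is a dict: "clock": time; "q": joint angles; "qd": joint speeds; "joint_torque": joint torques, N m; "position": TCP position; "orientation": TCP orientation; "wrist_force": force on the tool from outside, world axes, zero at the start; "wrist_torque": the same for the moment, N m; "gripper_width": finger opening in mm; "finger_force": force on a finger pad.
Only numpy, scipy, OpenCV 4.12 (cv2) and the standard library are available. Lean on these libraries where they do the work, as an engineer would, in place of code of your own. Each camera call takes 0.05 s, during which the arm holds its last target. There are 200 camera calls.

## Working session

There is one attempt and no reset: what is moved stays moved. The work goes in short steps, Python scripts to look and compute and a tool call to move; the robot and the scene stay as the last step left them, time stands still between calls to the robot, and variables do not carry over. Pictures are saved under pics/ and viewed, at most 14 in all, crops included, and the job is handed in when it is done.

Besides the shell and the picture viewer there is one more tool, called after "Call:" as a command line: name --argument value ..., lists and objects as JSON in quotes. move_arm: Moves the arm, as the interface text tells. Its arguments: {"type":"object","properties":{"motion":{"type":"array","items":{"type":"array"}},"squeeze":{"type":"number"}},"required":["motion"]}

```bash
mkdir -p pics; ls
cat > h.py <<'E'
import numpy as np, cv2
from bench import arm
def grab(n):
    c=arm.calibration(n); p,d=arm.camera(n); return p,d,c
def world(d,c):
    v,u=np.mgrid[0:384,0:512]
    P=np.stack([(u-c["cx"])/c["fx"]*d,(v-c["cy"])/c["fy"]*d,d],-1)
    R=cv2.Rodrigues(np.array(c["rvec"],float))[0]
    W=(P-np.array(c["tvec"],float).reshape(3))@R
    W[d==0]=np.nan
    return W
E
python3 - <<'E'
from h import *
for n in("scene","side"):
    p,d,c=grab(n); np.savez(n+".npz",p=p,d=d,W=world(d,c)); cv2.imwrite(f"pics/{n}0.png",cv2.resize(p,(768,576)))
print(arm.observe())
E
```

```text
pics
{'clock': 0.1, 'q': array([ 1.28608780e+00,  2.64694882e-01,  1.60519925e+00, -3.51867917e-05,
        1.27369198e+00, -3.68939432e-02]), 'qd': array([ 4.03924067e-05, -6.44489910e-04, -3.83138032e-03,  2.33545403e-03,
        1.52389937e-03, -1.63993759e-03]), 'joint_torque': array([-2.56095655e-04, -5.03615677e+01, -3.58069789e+01,  7.30748009e-02,
        2.31718010e-02, -2.30237197e-05]), 'position': array([165.39817986, 653.76544028, 230.32163647]), 'orientation': array([-3.13959932e+00, -3.99279297e-05,  2.89378837e+00]), 'wrist_force': array([ 0.94796021,  1.20523349, -0.23539831]), 'wrist_torque': array([-0.00559629,  0.02758495, -0.02798864]), 'finger_force': 0.0, 'gripper_width': 87.51528562908412}
```

View pics/scene0.png

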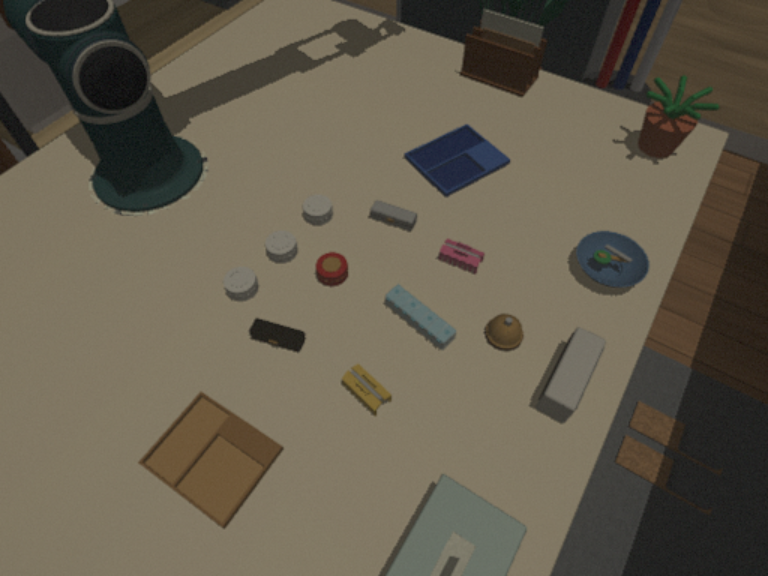

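View pics/side0.png

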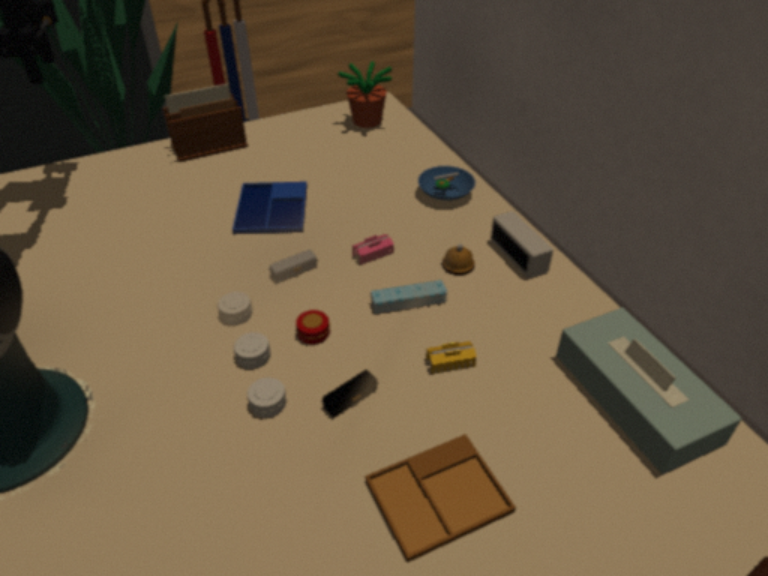

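Scene picture (768x576 view), candidates:
- **Steel case:** (393,214) is bright grey. The black case at (277,335) is not wanted, and the white box at (572,372) is scenery.
- **Ink tin:** red at (332,268). White look-alikes are at (317,209), (281,246) and (240,283).
- **Pill organiser:** (420,315).
- **Pink clip:** (461,254). The yellow clip is at (366,387).
- **Trays and chime:** blue tray (457,159), bamboo tray (212,458), chime (505,331).

In the side view, each tray's ledge is the solid corner block: blue at (290,190), bamboo at (440,455).

```bash
cat > seg.py <<'E'
from h import *
for n,sc in (("scene",{"steel":(393,214),"black":(277,335),"tin":(332,268),"pill":(420,315),"pink":(461,254),"yellow":(366,387),"chime":(505,331),"w1":(317,209),"w2":(281,246),"w3":(240,283),"blue":(457,159),"bamboo":(212,458)}),
 ("side",{"steel":(293,266),"black":(350,393),"tin":(313,325),"pill":(408,297),"pink":(373,248),"yellow":(451,356),"chime":(459,260),"blue":(270,207),"bamboo":(440,495)})):
    f=np.load(n+".npz"); W=f["W"]
    print(n,"table z", np.nanmedian(W[300:310,180:200,2]) )
    m=(W[...,2]>(7)).astype(np.uint8)
    k,l=cv2.connectedComponents(m)
    for o,(u,v) in sc.items():
        u=int(u/1.5);v=int(v/1.5)
        a=l[v-6:v+7,u-6:u+7]; a=a[a>0]
        if len(a)==0: print(o,"none",W[v,u].round());continue
        i=np.bincount(a).argmax(); P=W[l==i]; zt=np.percentile(P[:,2],95)
        if o in("blue","bamboo"): Q=P
        else: Q=P
        r=cv2.minAreaRect(Q[:,:2].astype(np.float32))
        b=cv2.boxPoints(r); e=b[1]-b[0]; g=b[2]-b[1]; L=e if np.hypot(*e)>np.hypot(*g) else g
        print(o,len(P),"c",np.round(r[0],1),"size",np.round(r[1],1),"longdir deg",round(np.degrees(np.arctan2(L[1],L[0]))%180,1),"ztop",round(zt,1))
E
python3 seg.py
```

```text
scene table z 0.5750825105300233
steel 360 c [480.3 152.5] size [85.  31.5] longdir deg 7.3 ztop 28.0
black 492 c [ 460.5 -157.6] size [85.8 29.7] longdir deg 14.7 ztop 28.2
tin 375 c [458.8  -7.8] size [52.6 53.6] longdir deg 111.0 ztop 30.5
pill 790 c [630.4  -7.8] size [ 34.6 126.5] longdir deg 168.6 ztop 28.0
pink 374 c [628.9 137.8] size [70.4 36.1] longdir deg 4.0 ztop 34.1
yellow 527 c [ 627.5 -156.2] size [35. 71.] longdir deg 167.0 ztop 34.2
chime 441 c [755.8  40.4] size [51.4 57.2] longdir deg 176.7 ztop 37.5
w1 317 c [356.1  89.4] size [52.7 53.8] longdir deg 106.9 ztop 30.6
w2 356 c [355.1 -16.5] size [52.9 53.9] longdir deg 156.1 ztop 30.6
w3 407 c [ 349.4 -113.7] size [51.3 54.5] longdir deg 132.6 ztop 30.6
blue 723 c [503.  359.2] size [167.4 139.3] longdir deg 67.0 ztop 14.4
bamboo 1382 c [ 501.4 -349.7] size [154.3 122. ] longdir deg 0.7 ztop 14.0
side table z 1.1240358279987668
steel 368 c [480.1 152.4] size [85.  33.8] longdir deg 5.6 ztop 29.1
black 570 c [ 460.2 -157.6] size [84.5 31.7] longdir deg 13.0 ztop 28.7
tin 407 c [458.  -8.] size [54.3 52.8] longdir deg 23.8 ztop 31.3
pill 703 c [630.2  -8.2] size [ 36.3 126.2] longdir deg 167.9 ztop 29.2
pink 321 c [629.1 137.3] size [71.5 39.8] longdir deg 4.6 ztop 34.8
yellow 479 c [ 627.7 -157. ] size [36.8 70.8] longdir deg 167.9 ztop 34.7
chime 316 c [751.9  36.7] size [46.5 57.1] longdir deg 149.1 ztop 39.9
blue 630 c [503.5 359.5] size [170.8 136.8] longdir deg 67.4 ztop 15.8
bamboo 1554 c [ 501.5 -349.4] size [153.  125.7] longdir deg 0.2 ztop 15.1
```

Run:
```python
from h import *
W=np.load("side.npz")["W"]
for n,c,th,pts in (("bamboo",(501.5,-349.5),None,{"ledge":(440,457),"sq":(468,495),"long":(408,510)}),("blue",(503.2,359.3),None,{"ledge":(290,190),"short":(287,217),"long":(253,207)})):
    for k,(u,v) in pts.items():
        print(n,k,(W[int(v/1.5),int(u/1.5)]-[*c,0]).round(1))
```

```text
bamboo ledge [25.6 44.6 12.8]
bamboo sq [ 34.5 -16.4   2.6]
bamboo long [-45.3  -3.6   4.5]
blue ledge [50.5 33.1 14.9]
blue short [ 16.8 -45.1   7.1]
blue long [-36.7  13.6   7.9]
```

Both cameras agree to about 1 mm, and the sizes match those given.

- **Bamboo tray:** yaw about 0.5°, long well at (457,-350), square well at (532,-364).
- **Blue tray:** yaw about -22.8°, long well at (472,372), short well at (522,321).

I'll grip with the fingertips about 11 mm above each underside, so they clear the rims. The first move is to above the steel case.

Call:
move_arm --motion '[[0,[3.1,-5,-1],[0,0,2.1]],[0,[3.1,-5,-1],[0,0,2.1]],[0,[3.1,-5,-1],[0,0,2.1]],[0,[3.1,-5,-1],[0,0,2.1]],[0,[3.1,-5,-1],[0,0,2.1]],[0,[3.1,-5,-1],[0,0,2.1]],[0,[3.2,-5,-1],[0,0,2.1]],[0,[3.2,-5,-1],[0,0,2]],[0,[3.2,-5,-1],[0,0,2]],[0,[3.2,-5.1,-1],[0,0,2]],[0,[0,0,0],[0,0,0]],[0,[0,0,0],[0,0,0]]]' --squeeze 12

```text
clock: 1.6
position: [479.1, 153.4, 131.2]
orientation: [3.141, -0.001, -3.03]
wrist_force: [0.4, 0.7, 0.4]
gripper_width: 87.6
finger_force: 0.0
```

```bash
cat > look.py <<'E'
import sys; from h import *
o=arm.observe(); print(o["clock"],o["position"].round(1),np.degrees(o["orientation"]).round(1),o["gripper_width"])
p,d,c=grab("wrist"); W=world(d,c); cv2.imwrite("pics/"+sys.argv[1]+".png",p)
m=(W[...,2]>float(sys.argv[2])).astype(np.uint8)&(d>0); k,l,s,_=cv2.connectedComponentsWithStats(m)
for i in range(1,k):
    if s[i,4]>300:
        P=W[l==i]; r=cv2.minAreaRect(P[:,:2].astype(np.float32)); b=cv2.boxPoints(r); e=b[1]-b[0]; g=b[2]-b[1]; L=e if np.hypot(*e)>np.hypot(*g) else g
        print(s[i],np.round(r[0],1),np.round(r[1],1),round(np.degrees(np.arctan2(L[1],L[0]))%180,1),np.percentile(P[:,2],95).round(1))
E
python3 look.py w1 7
```

```text
1.6 [479.1 153.4 131.2] [ 1.800e+02 -1.000e-01 -1.736e+02] 87.55772514464891
[   1    0   91   40 2700] [369.5 -10.3] [25.  53.5] 101.5 29.3
[ 151    0   79   58 3721] [364.9  92.8] [36.3 54.2] 98.8 29.4
[  24  107   81   69 4374] [458.2  -4.7] [53.7 54. ] 136.9 29.3
[    0   123   512   261 46739] [525.8 184.8] [221.9 405.4] 116.8 226.9
[ 241  137   39  100 3465] [480.7 155.8] [84.6 32.3] 8.0 26.9
```

View pics/w1.png

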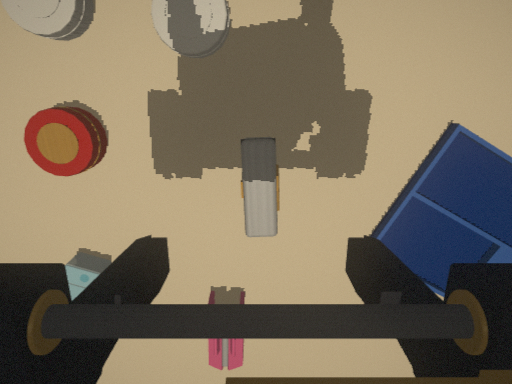

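The wrist view shows the steel case at (260,187) centred between the fingers, with the red tin at (62,142) and the white tins above. The choice is confirmed. Descend, grip and lift.

Call:
move_arm --motion '[[0,[0.1,0,-3],[0,0,0]],[0,[0,0,-3],[0,0,0]],[0,[0,0,-2.2],[0,0,0]],[0,[0,0,-1.6],[0,0,0]],[0,[0,0,0],[0,0,0]],[0.9,[0,0,0],[0,0,0]],[0.9,[0,0,0],[0,0,0]],[0.9,[0,0,0],[0,0,0]],[0.9,[0,0,0],[0,0,0]],[0.9,[0,0,0],[0,0,0]],[0.9,[0,0,0],[0,0,0]]]' --squeeze 12

```text
clock: 3.02
position: [480.6, 153.3, 33.5]
orientation: [-3.142, -0.0, -3.028]
wrist_force: [-0.4, -0.3, 0.5]
gripper_width: 29.9
finger_force: 0.0
```

Call:
move_arm --motion '[[0.9,[0,0,0],[0,0,0]],[0.9,[0,0,0],[0,0,0]],[0.9,[0,0,0],[0,0,0]],[0.9,[0,0,1],[0,0,0]],[0.9,[0,0,2],[0,0,0]],[0.9,[0,0,3],[0,0,0]],[0.9,[0,0,2],[0,0,0]],[0.9,[0,0,0],[0,0,0]]]'

```text
clock: 4.03
position: [482.4, 153.9, 116.1]
orientation: [3.141, 0.005, -3.028]
wrist_force: [0.2, 0.3, -0.0]
gripper_width: 8.9
finger_force: 0.0
```

It closed to 8.9 mm, so the grip missed. I'll look.

```bash
python3 look.py w2 7 | head -1
python3 - <<'E'
from h import *
for n in("scene","side"):
    p,d,c=grab(n); np.savez(n+".npz",p=p,d=d,W=world(d,c))
    cv2.imwrite(f"pics/{n}1.png",cv2.resize(p[100:220,120:340] if n=="side" else p[80:200,180:400],(770,420),interpolation=cv2.INTER_CUBIC))
E
python3 seg.py | grep -E "steel|side|tin"
```

```text
4.025 [482.4 153.9 116.1] [ 180.     0.3 -173.5] 8.88047091049906
steel 361 c [480.3 153.5] size [84.3 32.9] longdir deg 7.2 ztop 28.2
tin 380 c [458.8  -8.2] size [53.7 51.5] longdir deg 29.0 ztop 30.4
side table z 1.0768208153291838
steel 370 c [480.  152.8] size [85.4 32. ] longdir deg 10.2 ztop 29.4
tin 402 c [457.8  -8.3] size [54.1 52.3] longdir deg 28.5 ztop 31.7
```

View pics/w2.png

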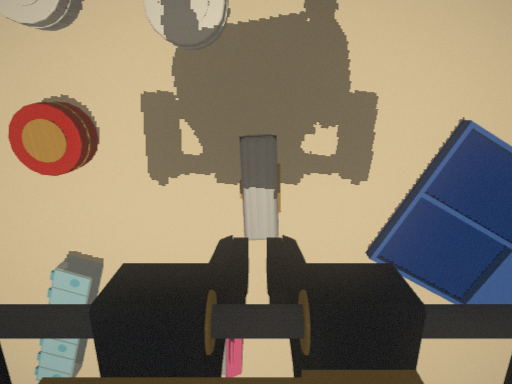

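View pics/side1.png

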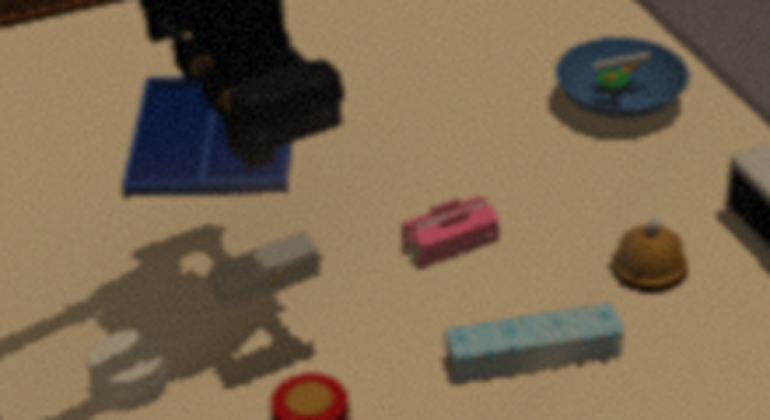

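Run:
```python
from h import *
o=arm.observe();print(o["position"],o["finger_force"])
for n in ("wrist","side","scene"):
    c=arm.calibration(n);K=np.array([[c["fx"],0,c["cx"]],[0,c["fy"],c["cy"]],[0,0,1]],float)
    P=np.array([[482.4,153.9,94.1],[482.4,153.9,116.1],[480.3,153,26],[480.3,153,0]])
    print(n,cv2.projectPoints(P,np.array(c["rvec"]),np.array(c["tvec"]),K,None)[0].reshape(-1,2).round(0).tolist())
p,d,c=grab("wrist");W=world(d,c)
for y in (238,245,255,265,280,300): print(y,[ (x,W[y,x].round(0).tolist()) for x in (215,230,243,272,285,300)])
```

```text
[479.94308967 153.212433   112.83126668] 0.0
wrist [[258.0, 236.0], [259.0, 254.0], [257.0, 196.0], [257.0, 187.0]]
side [[193.0, 153.0], [193.0, 146.0], [195.0, 174.0], [196.0, 181.0]]
scene [[263.0, 123.0], [263.0, 116.0], [261.0, 141.0], [261.0, 147.0]]
238 [(215, [531.0, 121.0, 0.0]), (230, [472.0, 139.0, 123.0]), (243, [472.0, 145.0, 120.0]), (272, [470.0, 159.0, 121.0]), (285, [468.0, 165.0, 125.0]), (300, [523.0, 196.0, -0.0])]
245 [(215, [538.0, 122.0, 0.0]), (230, [471.0, 140.0, 132.0]), (243, [472.0, 145.0, 128.0]), (272, [470.0, 159.0, 129.0]), (285, [469.0, 164.0, 131.0]), (300, [529.0, 197.0, 0.0])]
255 [(215, [472.0, 134.0, 140.0]), (230, [473.0, 140.0, 138.0]), (243, [472.0, 146.0, 138.0]), (272, [471.0, 158.0, 137.0]), (285, [470.0, 164.0, 138.0]), (300, [468.0, 170.0, 141.0])]
265 [(215, [472.0, 135.0, 149.0]), (230, [472.0, 141.0, 147.0]), (243, [472.0, 146.0, 147.0]), (272, [471.0, 158.0, 147.0]), (285, [470.0, 163.0, 147.0]), (300, [468.0, 169.0, 149.0])]
280 [(215, [472.0, 136.0, 159.0]), (230, [473.0, 142.0, 157.0]), (243, [472.0, 147.0, 157.0]), (272, [471.0, 157.0, 158.0]), (285, [470.0, 162.0, 159.0]), (300, [469.0, 168.0, 159.0])]
300 [(215, [456.0, 139.0, 194.0]), (230, [476.0, 143.0, 165.0]), (243, [476.0, 147.0, 165.0]), (272, [474.0, 158.0, 166.0]), (285, [474.0, 162.0, 165.0]), (300, [453.0, 161.0, 194.0])]
```

Run:
```python
from h import *
print(arm.tip_extent, [a for a in dir(arm) if a[0]!='_'])
o=arm.observe();T=o["position"];print(T)
p,d,c=grab("wrist");W=world(d,c)-T
m=(W[...,2]>-60)&(W[...,2]<60)&(abs(W[...,0])<25)&(abs(W[...,1])<60)
for r in range(228,246,1):
    q=W[r][m[r]]
    if len(q): print(r,len(q),q[:,2].min().round(1),np.median(q,0).round(1))
for n in("scene","side"):
    p,d,c=grab(n);W=world(d,c)-T
    m=(abs(W[...,0])<30)&(abs(W[...,1])<40)&(abs(W[...,2])<60)
    q=W[m]; print(n,len(q),np.percentile(q[:,2],[0,1,2,5,10,20]).round(1), q[np.argsort(q[:,2])[:6]].round(0).tolist())
```

```text
22.0 ['Unreachable', 'calibration', 'camera', 'job_done', 'observe', 'tip_extent']
[479.64983062 153.14842193 112.45047195]
235 4 6.9 [-10.2  -1.3   7.9]
236 10 7.9 [-10.3  -1.3   8.8]
237 14 9.2 [-10.1  -1.3  10. ]
238 50 6.4 [-9.  -1.1  8.6]
239 56 7.8 [-8.8 -1.1  9.8]
240 58 9.7 [-8.9 -1.1 10.8]
241 59 10.1 [-8.6 -5.6 11.9]
242 60 11.1 [-8.9 -1.1 12.8]
243 61 12.0 [-8.8 -5.5 14.1]
244 62 12.1 [-8.7 -1.1 15.1]
245 64 14.3 [-8.7 -1.1 16.3]
scene 72 [ 7.2  7.6  8.9 11.9 13.1 16.5] [[7.0, 13.0, 7.0], [7.0, 8.0, 8.0], [12.0, -13.0, 10.0], [7.0, 4.0, 11.0], [9.0, -5.0, 12.0], [8.0, 16.0, 12.0]]
side 90 [ 8.3 10.1 10.4 10.9 13.1 15.1] [[5.0, -13.0, 8.0], [-8.0, 4.0, 10.0], [-4.0, -17.0, 10.0], [-9.0, -14.0, 10.0], [-10.0, 5.0, 11.0], [-8.0, -6.0, 11.0]]
```

All three cameras put the real fingertips about 6 mm above the reported TCP, not 22 mm below it. The closed fingers passed over the case without disturbing it. So for tips 11 mm up, the reported z should be about 5. I'll open and descend slowly, watching the force.

Call:
move_arm --motion '[[0,[0,0,0],[0,0,0]],[0,[0,0,0],[0,0,0]],[0,[0,0,0],[0,0,0]],[0,[0,0,0],[0,0,0]],[0,[0,0,0],[0,0,0]],[0,[0,0,0],[0,0,0]],[0,[0,0,0],[0,0,0]],[0,[0,0,-4],[0,0,0]],[0,[0,0,-3],[0,0,0]],[0,[0,0,-1.6],[0,0,0]],[0,[0,0,-0.4],[0,0,0]],[0,[0,0,0],[0,0,0]]]'

```text
clock: 5.88
position: [481.2, 153.5, 24.1]
orientation: [3.141, 0.001, -3.028]
wrist_force: [-0.8, -0.1, 0.4]
gripper_width: 88.2
finger_force: 0.0
```

```bash
cat > tip.py <<'E'
from h import *
o=arm.observe();T=o["position"];print(T.round(1),o["gripper_width"],o["wrist_force"])
p,d,c=grab("wrist");W=world(d,c);R=W-T
m=(R[...,2]>-25)&(W[...,2]>3)&(R[...,2]<40)&(abs(R[...,0])<11)&(abs(R[...,1])<70)
m[:228]=False
q=W[m];print("tip z wrist",np.percentile(q[:,2],[0,2,5]).round(1))
for n in("side","scene"):
    p,d,c=grab(n);W=world(d,c);R=W-T
    m=(W[...,2]>6)&(abs(R[...,0])<14)&(abs(R[...,1])<65)&(abs(R[...,1])>38)&(R[...,2]<40); q=W[m]
    print(n,len(q),np.sort(q[:,2])[:8].round(1))
E
python3 tip.py
```

```text
[481.2 153.5  24.1] 88.1609607815905 [-0.75878393 -0.11595542  0.35255364]
tip z wrist [14.4 17.7 22.8]
side 95 [31.6 32.4 34.4 34.5 36.3 36.8 37.1 37.3]
scene 81 [33.  34.8 34.9 35.1 35.2 36.  36.1 36.6]
```

Call:
move_arm --motion '[[0,[0,0,-1],[0,0,0]],[0,[0,0,-0.7],[0,0,0]],[0,[0,0,0],[0,0,0]],[0.9,[0,0,0],[0,0,0]],[0.9,[0,0,0],[0,0,0]],[0.9,[0,0,0],[0,0,0]],[0.9,[0,0,0],[0,0,0]],[0.9,[0,0,0],[0,0,0]],[0.9,[0,0,0],[0,0,0]],[0.9,[0,0,0],[0,0,0]],[0.9,[0,0,0],[0,0,0]],[0.9,[0,0,0],[0,0,0]]]'

```text
clock: 7.52
position: [480.6, 153.4, 6.5]
orientation: [3.142, 0.0, -3.028]
wrist_force: [1.1, -0.0, 0.0]
gripper_width: 27.7
finger_force: 11.9
```

Gripped: 27.7 mm, 12 N. Lift and carry to the bamboo long well.

Call:
move_arm --motion '[[0.9,[0,0,1.5],[0,0,0]],[0.9,[0,0,3],[0,0,0]],[0.9,[0,0,2.5],[0,0,0]],[0.9,[-0.2,-3,0],[0,0,-6]],[0.9,[-0.2,-5,0],[0,0,-10]],[0.9,[-0.2,-5,0],[0,0,-10]],[0.9,[-0.2,-5,0],[0,0,-10]],[0.9,[-0.2,-5,0],[0,0,-10]],[0.9,[-0.2,-5,0],[0,0,-10]],[0.9,[-0.2,-5,0],[0,0,-10]],[0.9,[-0.2,-5,0],[0,0,-10]],[0.9,[-0.2,-5,0],[0,0,-10]]]'

```text
clock: 9.02
position: [462.5, -278.5, 77.7]
orientation: [3.141, 0.001, 1.748]
wrist_force: [-0.4, 0.3, -1.3]
gripper_width: 28.2
finger_force: 11.9
```

Call:
move_arm --motion '[[0.9,[-0.3,-4.2,0],[0,0,-5]],[0.9,[-0.2,-3.2,0],[0,0,-5]],[0.9,[0,0,0],[0,0,0]],[0.9,[0,0,0],[0,0,0]]]'

```text
clock: 9.52
position: [457.3, -350.0, 76.7]
orientation: [-3.141, -0.001, 1.58]
wrist_force: [-0.4, 0.3, 0.3]
gripper_width: 27.7
finger_force: 11.9
```

Call:
move_arm --motion '[[0.9,[0,0,-3],[0,0,0]],[0.9,[0,0,-2],[0,0,0]],[0.9,[0,0,-1],[0,0,0]],[0.9,[0,0,-0.4],[0,0,0]],[0.9,[0,0,0],[0,0,0]],[0.9,[0,0,0],[0,0,0]]]'

```text
clock: 10.28
position: [458.1, -351.1, 13.3]
orientation: [3.141, 0.001, 1.58]
wrist_force: [-0.7, 0.2, -0.3]
gripper_width: 28.0
finger_force: 11.9
```

Run:
```python
from h import *
o=arm.observe();print(o["position"],o["wrist_force"])
for n in("scene","side"):
    p,d,c=grab(n);W=world(d,c)
    R=W-[457.3,-350,0]
    s=(abs(R[...,0])<11)&(abs(R[...,1])<60)&(R[...,2]>12)&(R[...,2]<50)
    q=W[s]; h=q[abs(q[:,1]+350)>18]
    print(n,len(q),len(h),np.percentile(h,[2,50,98],axis=0).round(1).tolist())
```

```text
[ 458.13033865 -351.12604903   13.29637171] [-0.74097535  0.19867156 -0.3238459 ]
scene 76 76 [[446.6, -409.5, 12.1], [457.8, -388.4, 32.4], [467.7, -290.4, 35.1]]
side 361 250 [[446.6, -409.0, 12.6], [457.5, -386.0, 32.7], [468.1, -330.4, 35.9]]
```

Call:
move_arm --motion '[[0.9,[0,0,-0.2],[0,0,0]],[0.9,[0,0,0],[0,0,0]],[0.9,[0,0,0],[0,0,0]]]'

```text
clock: 10.75
position: [457.6, -350.7, 10.5]
orientation: [3.142, 0.0, 1.58]
wrist_force: [0.4, -0.2, 0.2]
gripper_width: 27.7
finger_force: 11.9
```

Call:
move_arm --motion '[[0.9,[0,0,-0.1],[0,0,0]],[0.9,[0,0,0],[0,0,0]],[0.6,[0,0,0],[0,0,0]],[0.5,[0,0,0],[0,0,0]],[0.5,[0,0,0],[0,0,0]],[0.5,[0,0,1],[0,0,0]],[0.5,[0,0,3],[0,0,0]],[0.3,[0,0,3],[0,0,0]],[0,[0,2,0],[0,0,0]],[0,[0,5,0],[0,0,0]],[0,[0,5,0],[0,0,0]],[0,[0,5,0],[0,0,0]]]'

```text
clock: 12.25
position: [456.0, -177.8, 78.2]
orientation: [-3.14, -0.001, 1.579]
wrist_force: [0.3, 0.6, -0.4]
gripper_width: 87.8
finger_force: 0.0
```

```bash
cat > chk.py <<'E'
import sys; from h import *
T={"bamboo":(501.5,-349.5,.5),"blue":(503.2,359.3,-22.8)}
t,x,y,hx,hy,ht=sys.argv[1],*map(float,sys.argv[2:])
X,Y,a=T[t]; a=np.radians(a); A=np.array([[np.cos(a),-np.sin(a)],[np.sin(a),np.cos(a)]])
print(arm.observe()["position"].round(1))
for n in("scene","side"):
    p,d,c=grab(n);W=world(d,c); L=(W[...,:2]-[X,Y])@A
    m=(abs(L[...,0]-x)<hx)&(abs(L[...,1]-y)<hy)&(W[...,2]>17)&(W[...,2]<60)
    q=L[m]; z=W[m][:,2]; r=cv2.minAreaRect(q.astype(np.float32))
    print(n,len(q),"centre",np.round(r[0],1),np.round(r[1],1),round(r[2],1),"top",np.percentile(z,[50,90,97]).round(1),"want",x,y,ht+4)
E
python3 chk.py bamboo -44 0 30 60 26
```

```text
[ 456.  -177.8   78.2]
scene 656 centre [-42.4  -1.1] [30.6 84.6] 1.4 top [29.5 31.4 32.1] want -44.0 0.0 30.0
side 728 centre [-44.3  -1.4] [32.8 85.6] 1.3 top [30.3 32.4 33.3] want -44.0 0.0 30.0
```

The steel case is flat and centred. Next the ink tin, with the same tool yaw.

Call:
move_arm --motion '[[0,[0,5,0],[0,0,0]],[0,[0,5,0],[0,0,0]],[0,[0.1,5,0],[0,0,0]],[0,[0,2,0],[0,0,0]],[0,[0,0,-2],[0,0,0]],[0,[0,0,-3],[0,0,0]],[0,[0,0,-1.2],[0,0,0]],[0,[0,0,0],[0,0,0]],[0,[0,0,0],[0,0,0]]]'

```text
clock: 13.48
position: [459.2, -10.8, 18.1]
orientation: [3.141, 0.0, 1.579]
wrist_force: [0.3, -0.4, -0.1]
gripper_width: 88.1
finger_force: 0.0
```

Call:
move_arm --motion '[[0,[-0.1,0.2,-0.7],[0,0,0]],[0,[0,0,-0.4],[0,0,0]],[0,[0,0,0],[0,0,0]],[0.7,[0,0,0],[0,0,0]],[0.7,[0,0,0],[0,0,0]],[0.7,[0,0,0],[0,0,0]],[0.7,[0,0,0],[0,0,0]],[0.7,[0,0,0],[0,0,0]],[0.7,[0,0,0],[0,0,0]],[0.7,[0,0,0],[0,0,0]]]'

```text
clock: 14.72
position: [457.7, -8.6, 6.6]
orientation: [3.141, 0.0, 1.58]
wrist_force: [0.7, -0.2, 1.1]
gripper_width: 53.6
finger_force: 12.0
```

Call:
move_arm --motion '[[0.7,[0,0,1.5],[0,0,0]],[0.7,[0,0,3],[0,0,0]],[0.7,[0,0,2.5],[0,0,0]],[0.7,[0.6,-3,0],[0,0,0]],[0.7,[1,-5,0],[0,0,0]],[0.7,[1,-5,0],[0,0,0]],[0.7,[1,-5,0],[0,0,0]],[0.7,[1,-5,0],[0,0,0]],[0.7,[1,-5,0],[0,0,0]],[0.7,[1,-4,0],[0,0,0]],[0.7,[0.8,-3.5,0],[0,0,0]],[0.7,[0,0,0],[0,0,0]]]'

```text
clock: 16.23
position: [532.1, -366.3, 77.5]
orientation: [3.14, 0.001, 1.577]
wrist_force: [0.8, 0.5, -1.1]
gripper_width: 53.8
finger_force: 12.0
```

Call:
move_arm --motion '[[0.7,[0,0,-2.5],[0,0,0]],[0.7,[0,0,-2.5],[0,0,0]],[0.7,[0,0,-1.2],[0,0,0]],[0.7,[0,0,0],[0,0,0]],[0.7,[0,0,0],[0,0,0]],[0.7,[0,0,0],[0,0,0]]]'

```text
clock: 16.98
position: [532.4, -364.1, 15.9]
orientation: [3.14, 0.001, 1.58]
wrist_force: [0.2, 0.5, -0.9]
gripper_width: 53.6
finger_force: 12.0
```

Call:
move_arm --motion '[[0.7,[0,0,-0.4],[0,0,0]],[0.7,[0,0,0],[0,0,0]],[0.7,[0,0,0],[0,0,0]],[0.7,[0,0,0],[0,0,0]]]'

```text
clock: 17.48
position: [531.7, -363.8, 10.7]
orientation: [3.141, 0.0, 1.579]
wrist_force: [-0.3, 0.2, 0.3]
gripper_width: 53.4
finger_force: 12.0
```

Call:
move_arm --motion '[[0.7,[0,0,-0.1],[0,0,0]],[0.25,[0,0,0],[0,0,0]],[0.25,[0,0,0],[0,0,0]],[0.25,[0,0,0],[0,0,0]],[0.25,[0,0,1],[0,0,0]],[0.25,[0,0,3],[0,0,0]],[0,[0,0,3],[0,0,0]],[0,[1,3.6,0],[0,0,7.8]],[0,[1.2,5,0],[0,0,9]],[0,[1.4,5,0],[0,0,9]],[0,[1.4,5,0],[0,0,9]],[0,[1.4,5,0],[0,0,9]]]'

```text
clock: 18.98
position: [596.2, -126.1, 80.5]
orientation: [3.141, 0.001, 2.349]
wrist_force: [0.7, -0.2, -0.5]
gripper_width: 88.1
finger_force: 0.0
```

Call:
move_arm --motion '[[0,[1.4,5,0],[0,0,9]],[0,[1.4,5,0],[0,0,9]],[0,[0.7,2,0],[0,0,9]],[0,[0,0,0],[0,0,6.9]],[0,[0,0,0],[0,0,0]],[0,[0,0,0],[0,0,0]]]'

```text
clock: 19.73
position: [630.6, -7.9, 79.9]
orientation: [3.142, 0.0, 2.933]
wrist_force: [-0.6, -0.3, -0.2]
gripper_width: 88.4
finger_force: 0.0
```

```bash
python3 chk.py bamboo 30 -15 36 40 28; python3 look.py w3 7
```

```text
[630.6  -7.9  79.9]
scene 669 centre [ 31.1 -12.4] [52.7 52.7] 43.1 top [32.1 33.7 34.5] want 30.0 -15.0 32.0
side 678 centre [ 29.1 -12.9] [53.1 53.4] 15.8 top [33.  34.8 35.6] want 30.0 -15.0 32.0
19.825 [630.5  -8.1  79.7] [180.    0.  168.1] 87.77546523505075
[  0  10  22  50 630] [ 492.6 -135.9] [14.8 28.7] 155.7 22.4
[ 433  103   76  116 6648] [630. 139.] [70.8 35.4] 4.9 33.8
[ 233  113   54  179 8696] [630.9  -6.9] [ 34.1 125.9] 168.1 26.9
[    0   193   512   191 48565] [673.8 -48.1] [263.2 170.3] 78.1 175.4
```

The tin is placed and the gripper is aligned over the pill organiser. Descend and grip.

Call:
move_arm --motion '[[0,[0,0,-3],[0,0,0]],[0,[0,0,-3],[0,0,0]],[0,[0,0,-1],[0,0,0]],[0,[0,0,-0.4],[0,0,0]],[0,[0,0,0],[0,0,0]],[0.85,[0,0,0],[0,0,0]],[0.85,[0,0,0],[0,0,0]],[0.85,[0,0,0],[0,0,0]],[0.85,[0,0,0],[0,0,0]],[0.85,[0,0,0],[0,0,0]],[0.85,[0,0,0],[0,0,0]],[0.85,[0,0,0],[0,0,0]]]'

```text
clock: 21.38
position: [630.5, -7.6, 5.5]
orientation: [3.142, -0.0, 2.936]
wrist_force: [-0.1, 0.2, 0.3]
gripper_width: 31.7
finger_force: 12.0
```

Call:
move_arm --motion '[[0.85,[0,0,0],[0,0,0]],[0.85,[0,0,0],[0,0,0]]]'

```text
clock: 21.62
position: [630.5, -7.6, 5.4]
orientation: [-3.142, -0.0, 2.936]
wrist_force: [1.0, -0.5, 0.8]
gripper_width: 31.4
finger_force: 12.0
```

Call:
move_arm --motion '[[0.85,[0,0,1.5],[0,0,0]],[0.85,[0,0,3],[0,0,0]],[0.85,[0,0,3],[0,0,0]],[0.85,[-1,3,0],[0,0,7]],[0.85,[-1.9,4.4,0],[0,0,9]],[0.85,[-1.9,4.4,0],[0,0,9]],[0.85,[-1.9,4.4,0],[0,0,9]],[0.85,[-1.9,4.4,0],[0,0,9]],[0.85,[-1.9,4.4,0],[0,0,9]],[0.85,[-1.9,4.4,0],[0,0,9]],[0.85,[-1.9,4.4,0],[0,0,9]],[0.85,[-1.5,4.2,0],[0,0,9]]]'

```text
clock: 23.12
position: [472.0, 374.0, 81.8]
orientation: [-3.141, 0.001, -1.963]
wrist_force: [0.2, -1.2, 0.0]
gripper_width: 31.8
finger_force: 12.0
```

Call:
move_arm --motion '[[0.85,[0,0,0],[0,0,0]],[0.85,[0,0,0],[0,0,0]],[0.85,[0,0,0],[0,0,0]]]'

```text
clock: 23.5
position: [473.0, 371.2, 80.7]
orientation: [-3.141, -0.0, -1.971]
wrist_force: [-0.4, 0.3, 0.1]
gripper_width: 31.9
finger_force: 12.0
```

Call:
move_arm --motion '[[0.85,[0,0,-3],[0,0,0]],[0.85,[0,0,-2.5],[0,0,0]],[0.85,[0,0,-1.1],[0,0,0]],[0.85,[0,0,-0.2],[0,0,0]],[0.85,[0,0,0],[0,0,0]],[0.85,[0,0,0],[0,0,0]],[0.85,[0,0,0],[0,0,0]],[0.85,[0,0,0],[0,0,0]]]'

```text
clock: 24.5
position: [472.7, 372.6, 13.0]
orientation: [-3.141, 0.001, -1.969]
wrist_force: [-0.1, -0.1, -0.1]
gripper_width: 31.8
finger_force: 12.0
```

Call:
move_arm --motion '[[0.85,[0,0,-0.2],[0,0,0]],[0.85,[0,0,-0.1],[0,0,0]],[0.85,[0,0,0],[0,0,0]],[0.85,[0,0,0],[0,0,0]]]'

```text
clock: 25.0
position: [472.5, 372.4, 9.5]
orientation: [3.141, -0.0, -1.969]
wrist_force: [0.5, -0.2, -0.0]
gripper_width: 32.0
finger_force: 12.0
```

Call:
move_arm --motion '[[0.6,[0,0,0],[0,0,0]],[0.5,[0,0,0],[0,0,0]],[0.5,[0,0,0],[0,0,0]],[0.5,[0,0,1],[0,0,0]],[0.5,[0,0,3],[0,0,0]],[0,[0,0,3],[0,0,0]],[0,[1.7,-2.4,0],[0,0,-5]],[0,[2.8,-4.2,0],[0,0,-9]],[0,[2.8,-4.2,0],[0,0,-9]],[0,[2.8,-4.2,0],[0,0,-9]],[0,[2.8,-4.2,0],[0,0,-9]],[0,[2.8,-4.2,0],[0,0,-9]]]'

```text
clock: 26.5
position: [630.7, 137.0, 80.5]
orientation: [-3.142, 0.001, -2.847]
wrist_force: [0.0, 0.4, -0.2]
gripper_width: 88.4
finger_force: 0.0
```

Call:
move_arm --motion '[[0,[0,0,0],[0,0,-9]],[0,[0,0,0],[0,0,-3.7]],[0,[0,0,0],[0,0,0]],[0,[0,0,0],[0,0,0]]]'

```text
clock: 27.0
position: [629.6, 138.5, 79.9]
orientation: [3.142, 0.0, -3.062]
wrist_force: [-0.4, 1.2, 0.3]
gripper_width: 88.4
finger_force: 0.0
```

```bash
python3 chk.py blue -34 0 28 78 25; python3 look.py w4 7
```

```text
[629.6 138.5  79.9]
scene 285 centre [-31.7 -17.3] [99.2 36.6] 89.1 top [29.9 32.2 32.7] want -34.0 0.0 29.0
side 320 centre [-31.1  -0.5] [134.8  33.3] 89.9 top [31.2 33.4 34.2] want -34.0 0.0 29.0
27.1 [629.5 138.6  79.8] [ 180.     0.  -175.4] 88.32729373433193
[ 454    0   58  113 1430] [526.6 274.2] [68.6 35.1] 19.7 12.8
[ 233  155   52  105 4873] [629.9 139.3] [70.6 33.8] 4.7 34.2
[    0   235   512   149 44103] [657.9  95.5] [115.4 242.3] 137.8 175.7
```

The pill organiser is in its well and the gripper is aligned over the pink clip. Descend and grip.

Call:
move_arm --motion '[[0,[0,0,-3],[0,0,0]],[0,[0,0,-3],[0,0,0]],[0,[0,0,-1],[0,0,0]],[0,[0,0,-0.5],[0,0,0]],[0,[0,0,0],[0,0,0]],[0.85,[0,0,0],[0,0,0]],[0.85,[0,0,0],[0,0,0]],[0.85,[0,0,0],[0,0,0]],[0.85,[0,0,0],[0,0,0]],[0.85,[0,0,0],[0,0,0]],[0.85,[0,0,0],[0,0,0]],[0.85,[0,0,0],[0,0,0]]]' --squeeze 10

```text
clock: 28.65
position: [629.5, 138.4, 4.5]
orientation: [3.142, -0.0, -3.063]
wrist_force: [0.6, -0.5, 0.2]
gripper_width: 33.8
finger_force: 10.0
```

Call:
move_arm --motion '[[0.85,[0,0,0],[0,0,0]],[0.85,[0,0,0.4],[0,0,0]],[0.85,[0,0,1.6],[0,0,0]],[0.85,[0,0,3],[0,0,0]],[0.85,[0,0,3],[0,0,0]],[0.85,[0,0,0],[0,0,0]]]'

```text
clock: 29.4
position: [632.7, 138.9, 89.0]
orientation: [3.141, 0.008, -3.063]
wrist_force: [-0.4, 0.5, -0.4]
gripper_width: 34.4
finger_force: 10.0
```

Call:
move_arm --motion '[[0.85,[-1.5,2.6,0],[0,0,8.9]],[0.85,[-1.5,2.6,0],[0,0,8.9]],[0.85,[-1.5,2.6,0],[0,0,8.9]],[0.85,[-1.5,2.6,0],[0,0,9]],[0.85,[-1.5,2.6,0],[0,0,9]],[0.85,[-1.5,2.6,0],[0,0,9]],[0.85,[-1.5,2.6,0],[0,0,8.9]],[0.85,[0,0,0],[0,0,0]],[0.85,[0,0,0],[0,0,0]],[0.85,[0,0,0],[0,0,0]],[0.85,[0,0,0],[0,0,0]]]'

```text
clock: 30.78
position: [525.0, 319.6, 84.4]
orientation: [-3.142, -0.0, -1.972]
wrist_force: [-0.9, 0.0, -0.6]
gripper_width: 33.9
finger_force: 10.0
```

Call:
move_arm --motion '[[0.85,[0,0,-2.5],[0,0,0]],[0.85,[0,0,-2.5],[0,0,0]],[0.85,[0,0,-1.3],[0,0,0]],[0.85,[0,0,-0.5],[0,0,0]],[0.85,[0,0,0],[0,0,0]],[0.85,[0,0,0],[0,0,0]],[0.85,[0,0,0],[0,0,0]],[0.85,[0,0,0],[0,0,0]]]'

```text
clock: 31.78
position: [524.9, 320.6, 17.1]
orientation: [-3.141, 0.001, -1.97]
wrist_force: [-0.6, 0.2, -0.5]
gripper_width: 33.8
finger_force: 10.0
```

Call:
move_arm --motion '[[0.85,[0,0,-0.5],[0,0,0]],[0.85,[0,0,-0.2],[0,0,0]],[0.85,[0,0,0],[0,0,0]],[0.85,[0,0,0],[0,0,0]],[0.85,[0,0,0],[0,0,0]],[0.85,[0,0,0],[0,0,0]]]'

```text
clock: 32.52
position: [524.6, 320.4, 9.6]
orientation: [-3.141, 0.0, -1.97]
wrist_force: [-0.6, -0.3, -0.2]
gripper_width: 33.6
finger_force: 10.0
```

Call:
move_arm --motion '[[0.85,[0,0,-0.1],[0,0,0]],[0.85,[0,0,0],[0,0,0]],[0.6,[0,0,0],[0,0,0]],[0.5,[0,0,0],[0,0,0]],[0.5,[0,0,0],[0,0,0]],[0.5,[0,0,1],[0,0,0]],[0.5,[0,0,3],[0,0,0]],[0.5,[0,0,5],[0,0,0]],[0.5,[-3,5,3],[0,0,0]],[0.5,[-3,5,3],[0,0,0]],[0.5,[-3,5,0],[0,0,0]],[0.5,[-3,5,0],[0,0,0]]]'

```text
clock: 34.02
position: [406.9, 517.6, 157.8]
orientation: [-3.141, 0.003, -1.971]
wrist_force: [0.3, -0.7, -0.1]
gripper_width: 43.9
finger_force: 0.0
```

Call:
move_arm --motion '[[0.5,[-4,4,0],[0,0,0]],[0.5,[-4,4,0],[0,0,0]],[0.5,[-4,4,0],[0,0,0]],[0.5,[0,0,0],[0,0,0]],[0.5,[0,0,0],[0,0,0]]]'

```text
clock: 34.65
position: [287.4, 635.6, 156.0]
orientation: [-3.141, -0.0, -1.969]
wrist_force: [-0.1, 0.4, 0.2]
gripper_width: 44.3
finger_force: 0.0
```

```bash
python3 chk.py blue -34 0 28 78 25;python3 chk.py blue 32 -28 30 50 35; python3 chk.py bamboo -44 0 30 60 26;python3 chk.py bamboo 30 -15 36 40 28
python3 - <<'E'
from h import *
for n in("scene","side"):
    p,d,c=grab(n); np.savez(n+".npz",p=p,d=d,W=world(d,c))
    cv2.imwrite(f"pics/{n}2.png",cv2.resize(p,(768,576)))
E
python3 seg.py | grep -E "black|yellow|chime"
```

```text
[287.4 635.6 156. ]
scene 413 centre [-32.4  -1.6] [126.4  36.7] 89.8 top [29.9 32.2 33.1] want -34.0 0.0 29.0
side 319 centre [-31.8  -1.1] [ 33.6 132. ] 0.0 top [31.  33.  34.3] want -34.0 0.0 29.0
[288.4 634.8 155.9]
scene 252 centre [ 36.6 -29.7] [71.9 36.4] 86.4 top [30.4 35.9 39.3] want 32.0 -28.0 39.0
side 181 centre [ 35.4 -29.7] [78.1 34.2] 89.5 top [31.9 36.6 39.1] want 32.0 -28.0 39.0
[288.6 634.7 155.8]
scene 654 centre [-42.3  -1. ] [84.8 30.4] 89.7 top [29.6 31.3 32.1] want -44.0 0.0 30.0
side 731 centre [-43.5  -8.4] [ 39. 101.] 10.3 top [30.4 32.3 33.2] want -44.0 0.0 30.0
[288.5 634.9 155.9]
scene 671 centre [ 31.3 -12. ] [52.8 53.6] 48.4 top [32.  33.6 34.4] want 30.0 -15.0 32.0
side 680 centre [ 29.5 -13.2] [52.8 53.5] 66.7 top [33.  34.9 35.6] want 30.0 -15.0 32.0
black 486 c [ 461.3 -157.4] size [84.6 29.7] longdir deg 14.1 ztop 27.7
yellow 527 c [ 628.  -156.2] size [34.6 70.7] longdir deg 167.5 ztop 33.8
chime 441 c [756.9  40.7] size [56.8 51.5] longdir deg 7.5 ztop 36.7
black 574 c [ 459.9 -157.9] size [83.7 31.6] longdir deg 14.8 ztop 28.9
yellow 479 c [ 627.8 -156.9] size [36.2 70. ] longdir deg 167.8 ztop 34.8
chime 309 c [750.1  36.9] size [43.6 59. ] longdir deg 137.2 ztop 41.0
```

View pics/side2.png

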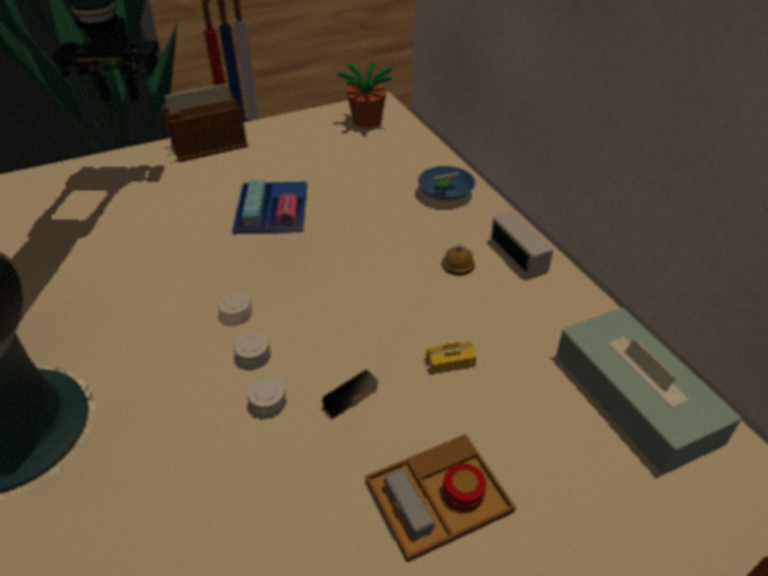

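All four things sit flat and near-centred in their wells: pill (255,203) and clip (287,208) in the blue tray, steel case (410,500) and tin (465,487) in the bamboo tray. The black case, yellow clip and chime have not moved.

```bash
python3 -c "from bench import arm; print(arm.job_done())"
```

```text
the job is handed in; nothing more can be done
None
```

Both kits are made up and handed in at about 35 s: all four things measured flat within about 5 mm of their well centres, the black case, yellow clip and chime are where they were, and no verdict was returned.

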